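# Find the heavy side of the balancing drum by feel

### The arm

A 6-joint arm with a two-finger parallel gripper is mounted at the origin on a cart in front of the work surface, level with it; the furniture and walls round the work are solid. World frame = base frame: x ahead of the robot, y to its left, z up, the work surface at z = 0. Lengths are in m, angles in rad, forces in N, time in s.
With the tool pointing down it reaches from about 0.35 to 0.8 m from the base axis. Payload 7.3 kg.
Tool frame: the origin (TCP) lies between the finger pads; the fingertips stand 25 mm ahead of it and the grasp point (between the pads) lies 6 mm ahead of it (r.tip_extent is the distance from the TCP to the fingertips, in m); z points along the fingers, y is the direction in which the jaws open and shut (so a half turn about z gives the same grasp; the last joint's range is limited). The gripper opens to 85 mm and grips with 20 to 120 N. Pads are 22 mm wide; open, the fingers measure 114 mm over their backs; the gripper's body (76 mm by 85 mm) begins 54 mm behind the grasp point. The pads swing forward as they close: fully open they stand 13 mm farther back than shut.
Start: joints at [-1.449, 0.342, 1.524, -0, 1.275, -0.146], TCP at [0.139, -0.506, 0.256] pointing down, gripper open.
Joint ranges: [-2.53, 2.53], [-0.77, 2.02], [0.04, 2.7], [-1, 4.14], [0.28, 2.66], [-3.11, 3.11]. Speed limits (rad/s): [2.57, 2.57, 3.14, 3.14, 3.14, 3.14].

### API

Orientations are given as a unit quaternion [x, y, z, w].
In Python, from workcell import r, command_gripper, optics gives the robot as it stands. The module is installed in compiled form; this text tells all that it offers. Calls block until the motion is done:
- r.reach(position, orientation): joint-space move of the TCP to a pose.
- r.move_straight(position, orientation=None, speed=0.15, max_force=None): straight line of the TCP; orientation=None keeps the orientation; speed is the mean speed in m/s. With max_force (N) it stops when the force on the tool has changed by that much, and returns True; else False.
- r.movej(angles): joint-space move.
- command_gripper(opening, force=None): finger opening in m; force is the grip in N (None keeps the last); returns when the fingers have stopped.
- r.hold(seconds).
- r.solve_ik(position, orientation): joint angles nearest the present ones, or None.
- r.read_state(): the state.
- optics.get_image(name): name is "scene" or "top" or "wrist"; returns (picture, depth): 480x640x3 uint8, red, green, blue; 480x640 float32, m along the optical axis (not along the pixel's ray), 0 where there is no reading.
- optics.camera_model(name): a dict with "K" (3x3 intrinsics, pixels), "k1" (the pictures are not rectified: a ray, as slopes to the right and down, at radius r is drawn at 1 + k1 r^2 times it, then the intrinsics apply), "R" (3x3) and "t" (3): a world point X has camera coordinates R X + t; the wrist camera has in their place "tool_from_camera" (4x4, takes a point from camera to tool coordinates, whose origin is the TCP and whose axes are the flange's). Camera axes: x right, y down, z forward; pixel columns grow to the right and rows downward; lengths in m; the calibration is good to about 2 mm. A picture is of the moment at which its call begins: read the wrist's pose just before it. camera_model takes no time and is no camera call.
A pose or a line that the arm cannot do raises r.PlanningError and nothing moves.
- r.finish_job(): hands the job in, once; it reports no verdict.
The state is a dict: "time_s": time; "joint_positions": joint angles; "dq": joint speeds; "tau": joint torques, N m; "eef_pos": TCP position; "eef_rot": TCP orientation; "contact_force": force on the tool from outside, world axes, zero at the start; "torque": the same for the moment, N m; "grip_width": finger opening in m.
Only numpy, scipy, OpenCV 4.12 (cv2) and the standard library are available. Lean on these libraries where they do the work, as an engineer would, in place of code of your own. Each camera call takes 0.05 s, during which the arm holds its last target.

### The job

A lead block is hidden somewhere inside the closed drum on the balancing stand, and the stiff bearing keeps the drum wherever it is turned. Take the drum by its handle, turn it round and feel where it is heavy to lift, then bring the heavy side straight down (within 15 degrees) and finish while still gripping the handle and keeping the drum still there. Leave the weight, the beaker and the stopper beside it where they are.

Things in the scene. Friction and masses are not known exactly. Their poses are not given: they have to be found in the camera images.
- stand: Fixed aluminium bearing stand: foot plate 115 (x) x 130 (y) x 12 mm and an upright column behind the drum. Origin on the worktop; its own -x axis is the side from which the drum and its handle face, roughly towards the robot; z up. Position and yaw vary. It cannot be moved.
- axle (a point): Point on the drum's turning axis at the centre of the drum's front face, 125 mm above the worktop and 50 mm in front (-x) of the stand's origin. Axes as the stand's: the axle runs along x, level.
- drum: Grey closed drum, 124 mm wide, 43 mm thick, alike all round but for the handle; turns endlessly either way. Origin on the axle 23 mm behind its face; x along the axle, +z towards the handle. Hidden in it: a lead block, about 0.6 kg, 36 mm off the axle, on a side unrelated to the handle and new each time; the rest is balanced. The bearing drags (see handle), so it never turns by itself.
- grip (a point): Where to hold the handle: on the axis of its round black sleeve, 65 mm in front of the drum's face. It moves with the drum on a circle of 45 mm radius about the axle, across it. The sleeve is 18 mm thick, 68 mm long (22 to 90 mm in front of the face), parallel to the axle, and revolves freely on its pin, so a gripper on it can keep its direction all the way round.
- handle: The black sleeve; origin at its middle, 56 mm in front of the drum's face, x along the axle. Creeping round it needs 6 N along its path on average (drag 0.28 N m, same both ways), up to 4.7 N more (15 percent either way) while the block is lifted, most when it is level with the axle and rising, and as much less when it sinks. At rest the drag can hide this: feel it on the move.
- weight_0: Bystander: brass-coloured knobbed weight, 28 mm in diameter, 35 mm tall; origin at the centre of its underside.
- beaker_100: Bystander: small glass beaker, 51 x 58 x 68 mm; origin at the centre of its underside.
- stopper_1: Bystander: dark red stopper, 32 mm in diameter, 28 mm tall; origin at the centre of its underside.

How it is judged:
At the end, for the whole second after the job is handed in: The hidden lead block is straight below the axle within 15 degrees, the drum stands still, the fingers hold the handle sleeve (contact over 2 N), and the weight, beaker and stopper are within 30 mm of where they stood (z of ballast_c0 in the frame of axle below -0 m and y of ballast_c0 in the frame of axle between -0.0093 and 0.0093 m and angular speed of handle below 0.2 rad/s and linear speed of handle below 0.01 m/s and contact force between the fingers and handle above 2 N and distance of each of weight_0, beaker_100, stopper_1 from where it was at the start of the episode below 0.03 m); the arm keeps its last pose, push and grip.
It fails at once if a bystander (weight, beaker or stopper) is knocked away by more than 50 mm (distance of any of weight_0, beaker_100, stopper_1 from where it was at the start of the episode above 0.05 m).
It also fails if it takes over 72 s, if anything falls off the work surface, if the arm or the gripper's body presses on something with over 40 N, if the wrist force passes 120 N, or if a joint passes its speed limit or range.

## Working session

There is one attempt and no reset: what is moved stays moved. The work goes in short steps, each a Python script; the robot and the scene stay as the last script left them, time stands still between calls to the robot, and variables do not carry over. Pictures are saved under pics/ and viewed, and the job is handed in when it is done.

```bash
mkdir -p pics; python3 - <<'E'
from workcell import r, command_gripper, optics
import cv2,numpy as np
for n in ("scene","top"):
    im,d=optics.get_image(n); cv2.imwrite(f"pics/{n}0.png",im[:,:,::-1]); np.savez(f"{n}0.npz",im=im,d=d)
    m=optics.camera_model(n); print(n,m)
print(optics.camera_model("wrist"),r.tip_extent)
s=r.read_state(); print(s)
E
```

```text
scene {'K': array([[433.07018369,   0.        , 312.62268749],
       [  0.        , 433.07018369, 233.58933776],
       [  0.        ,   0.        ,   1.        ]]), 'k1': -0.042329912139283596, 'R': array([[-0.76223573, -0.64713048, -0.01479298],
       [-0.3766704 ,  0.4620227 , -0.80290375],
       [ 0.52641818, -0.60642985, -0.59592511]]), 't': array([0.43147999, 0.23536482, 0.85260192])}
top {'K': array([[507.14407294,   0.        , 319.30035048],
       [  0.        , 507.14407294, 231.28188305],
       [  0.        ,   0.        ,   1.        ]]), 'k1': -0.11573640078115836, 'R': array([[-4.42463772e-02, -9.99020166e-01,  9.82978185e-04],
       [-9.75962297e-01,  4.30149278e-02, -2.13652313e-01],
       [ 2.13400687e-01, -1.04126905e-02, -9.76909271e-01]]), 't': array([0.06727275, 0.5291075 , 1.01444144])}
{'K': array([[427.81258799,   0.        , 322.95918906],
       [  0.        , 427.81258799, 238.39240064],
       [  0.        ,   0.        ,   1.        ]]), 'k1': -0.07561862177749375, 'tool_from_camera': array([[ 7.18029136e-04, -9.55296697e-01, -2.95647940e-01,
     
[... 265 characters left out ...]
0000e+00]])} 0.025
{'time_s': 0.1, 'joint_positions': array([-1.44901934e+00,  3.42651935e-01,  1.52494181e+00,  3.66095990e-06,
        1.27538810e+00, -1.46023134e-01]), 'dq': array([ 0.0015678 ,  0.00116174, -0.0015859 , -0.00085141, -0.00076478,
       -0.0012263 ]), 'tau': array([ 3.47276240e-03, -4.34444118e+01, -2.46491933e+01, -1.20823906e-04,
        4.70461251e-03,  5.09849656e-06]), 'eef_pos': array([ 0.13889098, -0.50595411,  0.25568892]), 'eef_rot': array([ 9.91048605e-01,  1.33499736e-01,  1.01710906e-05, -6.94521052e-04]), 'contact_force': array([ 0.28854051, -0.12244916, -0.61647891]), 'torque': array([ 0.06244979, -0.0207806 ,  0.05207279]), 'grip_width': 0.0855093209222697}
```

View pics/scene0.png

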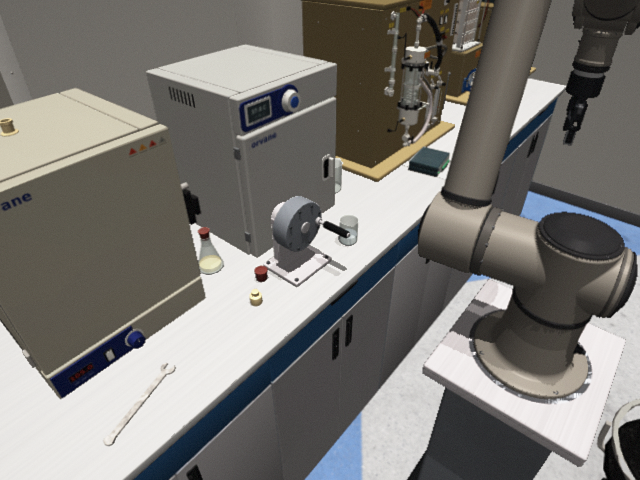

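View pics/top0.png

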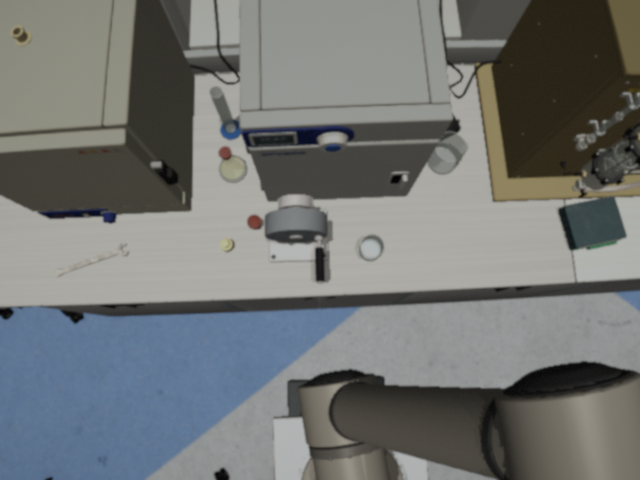

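The scene view shows the drum at about (297,222) with the black handle out to (350,235). In the top view the drum is at (296,225) and the handle at (320,265). The weight (227,244), stopper (255,222) and beaker (370,247) stand on either side. Next I measure these.

```bash
cat > h.py <<'E'
from workcell import r, command_gripper, optics
import numpy as np, cv2
def cloud(name,d,px):
    m=optics.camera_model(name);K=m["K"];px=np.asarray(px,float)
    dist=np.array([m["k1"],0,0,0,0.])
    n=cv2.undistortPoints(px.reshape(-1,1,2),K,dist).reshape(-1,2)
    z=d[px[:,1].astype(int),px[:,0].astype(int)]
    return (np.c_[n*z[:,None],z]-m["t"])@m["R"]   # R^T (c - t)
def plane(name,px,h):
    m=optics.camera_model(name);px=np.asarray(px,float)
    n=cv2.undistortPoints(px.reshape(-1,1,2),m["K"],np.array([m["k1"],0,0,0,0.])).reshape(-1,2)
    ray=np.c_[n,np.ones(len(n))]@m["R"];c=-m["R"].T@m["t"]
    return c+ray*((h-c[2])/ray[:,2])[:,None]
E
python3 - <<'E'
from h import *
for n in ("scene","top"):
    f=np.load(f"{n}0.npz");im,d=f["im"],f["d"]
    v,u=np.mgrid[:480,:640];px=np.c_[u.ravel(),v.ravel()]
    P=cloud(n,d,px);P[d.ravel()==0]=np.nan
    c=im.reshape(-1,3).astype(int)
    box=(px[:,0]>230)&(px[:,0]<385)&(px[:,1]>185)&(px[:,1]<290)
    ok=box&(P[:,2]>0.03)&(P[:,2]<0.23)
    blk=ok&(c.max(1)<45)&(px[:,0]>(318 if n=="scene" else 310))&(px[:,0]<(355 if n=="scene" else 330))
    B=P[blk]; print(n,"handle n",len(B),np.median(B,0),B.min(0),B.max(0))
    l=cv2.fitLine(B.astype(np.float32),cv2.DIST_HUBER,0,.01,.01).ravel();print(" line",l, "yaw",np.degrees(np.arctan2(l[1],l[0])))
    # drum front face points: scene
    np.save(f"P{n}.npy",P)
    for z in np.arange(0.05,0.2,0.01):
        s=ok&(abs(P[:,2]-z)<.005)&~blk
        if s.sum()>5: print("  z%.2f n%d x %.3f..%.3f y %.3f..%.3f"%(z,s.sum(),*np.percentile(P[s,0],[2,98]),*np.percentile(P[s,1],[2,98])))
print(plane("top",[(227,244),(255,222),(370,247)],0.03))
print(plane("scene",[(256,297),(261,273),(347,233)],0.03))
E
python3 - <<'E'
import cv2
for n,(x,y) in {"scene":(230,180),"top":(220,185)}.items():
    i=cv2.imread(f"pics/{n}0.png")[y:y+115,x:x+160]; cv2.imwrite(f"pics/{n}0c.png",cv2.resize(i,None,fx=5,fy=5,interpolation=2))
E
```

```text
scene handle n 160 [0.4499576  0.05379225 0.12612093] [0.42038236 0.03931954 0.11647753] [0.51043062 0.05958602 0.14097187]
 line [ 0.9977516  -0.04398267  0.05056946  0.45123953  0.05317076  0.12573515] yaw -2.5240662
  z0.05 n282 x 0.474..0.698 y -0.147..0.160
  z0.06 n310 x 0.474..0.692 y -0.142..0.160
  z0.07 n303 x 0.477..0.690 y -0.142..0.164
  z0.08 n286 x 0.509..0.691 y -0.144..0.165
  z0.09 n317 x 0.510..0.686 y -0.131..0.164
  z0.10 n340 x 0.509..0.686 y -0.114..0.160
  z0.11 n332 x 0.507..0.683 y -0.086..0.160
  z0.12 n415 x 0.419..0.682 y -0.065..0.160
  z0.13 n447 x 0.439..0.676 y -0.044..0.159
  z0.14 n475 x 0.509..0.675 y -0.023..0.160
  z0.15 n476 x 0.510..0.673 y -0.000..0.159
  z0.16 n457 x 0.510..0.671 y 0.019..0.159
  z0.17 n418 x 0.509..0.671 y 0.042..0.159
  z0.18 n456 x 0.510..0.670 y 0.060..0.160
  z0.19 n288 x 0.512..0.669 y 0.078..0.160
  z0.20 n138 x 0.611..0.671 y 0.099..0.160
top handle n 215 [0.45125747 0.0469129  0.12824692] [0.42141439 0.03919234 0.12053303] [0.48097441 0.05372279 0.13411072]
 line [ 0.99985725 -0.01139981 -0.01246745  0.45112932  0.04
[... 223 characters left out ...]
 x 0.508..0.622 y -0.089..0.161
  z0.10 n199 x 0.508..0.612 y -0.088..0.151
  z0.11 n214 x 0.507..0.612 y -0.080..0.150
  z0.12 n277 x 0.416..0.611 y -0.006..0.146
  z0.13 n241 x 0.418..0.611 y 0.035..0.151
  z0.14 n235 x 0.505..0.611 y 0.030..0.150
  z0.15 n304 x 0.507..0.584 y 0.033..0.148
  z0.16 n389 x 0.508..0.583 y 0.038..0.144
  z0.17 n296 x 0.508..0.550 y 0.044..0.137
  z0.18 n607 x 0.508..0.550 y 0.057..0.125
  z0.19 n244 x 0.509..0.549 y 0.073..0.111
[[ 0.51814131  0.24435792  0.03      ]
 [ 0.56436134  0.18271056  0.03      ]
 [ 0.49802113 -0.06411135  0.03      ]]
[[ 0.5089936   0.25802794  0.03      ]
 [ 0.55714551  0.19590308  0.03      ]
 [ 0.49572711 -0.05646917  0.03      ]]
```

View pics/scene0c.png

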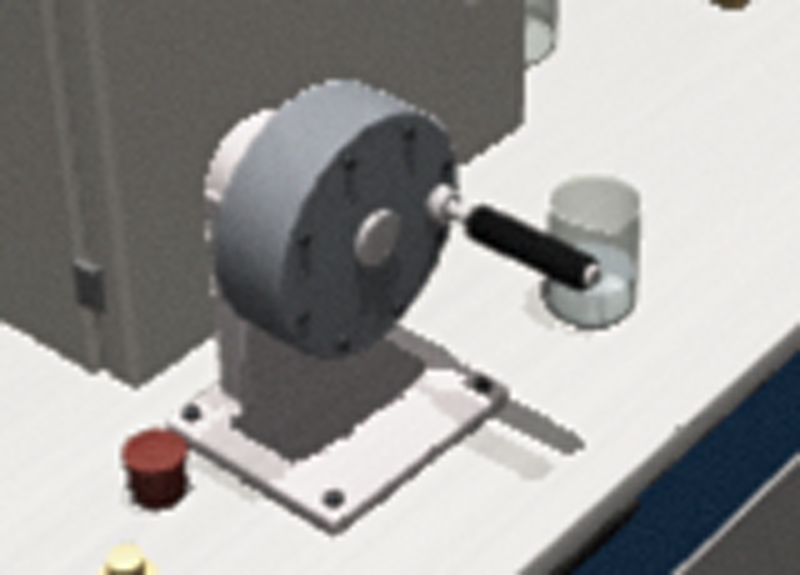

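View pics/top0c.png

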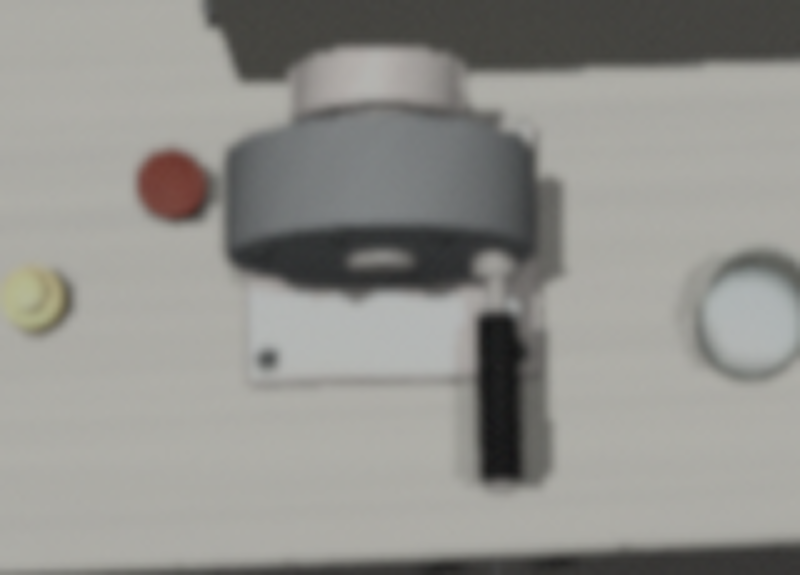

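```bash
python3 - <<'E'
from h import *
from scipy.optimize import least_squares
for n in ("scene","top"):
    f=np.load(f"{n}0.npz");P=np.load(f"P{n}.npy")
    s=(abs(P[:,0]-.509)<.012)&(abs(P[:,1]-.092)<.055)&(P[:,2]>.07)&(P[:,2]<.18)
    Q=P[s]; A=np.c_[Q[:,1]-.092,Q[:,2]-.125,np.ones(len(Q))]
    w=np.ones(len(Q),bool)
    for _ in range(6):
        c=np.linalg.lstsq(A[w],Q[w,0],rcond=None)[0]; w=abs(Q[:,0]-A@c)<.003
    print(n,"face",w.sum(),c,"yaw of axis deg",-np.degrees(np.arctan(c[0])))
    s=(P[:,0]>.513)&(P[:,0]<.548)&(abs(P[:,1]-.092)<.07)&(P[:,2]>.10)&(P[:,2]<.2)
    Q=P[s];yaw=-np.arctan(c[0])
    Q=Q[np.hypot(Q[:,1]-.092,Q[:,2]-.125)>.056]
    def fn(p): 
        yy=Q[:,1]-np.tan(yaw)*(Q[:,0]-.508)
        return np.hypot(yy-p[0],Q[:,2]-p[1])-.062
    q=least_squares(fn,[.092,.125],loss="soft_l1",f_scale=.001);print(" rim",len(Q),q.x,np.std(fn(q.x)))
    # stand foot plate top z=12mm
    s=(P[:,2]>.008)&(P[:,2]<.016)&(P[:,0]>.45)&(P[:,0]<.52)&(P[:,1]>0)&(P[:,1]<.17)
    Q=P[s].astype(np.float32); print(" foot",len(Q),np.percentile(Q,[1,99],axis=0).round(3).tolist())
q=[0,1,0,0]
for y,z in[(.047,.131),(.092,.18),(.137,.131),(.092,.086)]:
    for o in ([0,1,0,0],[1,0,0,0]): print(y,z,o,r.solve_ik([.443,y,z],o))
E
```

```text
scene face 1081 [0.01536025 0.00139857 0.51109721] yaw of axis deg -0.8800084429044781
 rim 672 [0.09132574 0.12473953] 0.0012524348361929668
 foot 597 [[0.48, 0.03, 0.008], [0.52, 0.157, 0.015]]
top face 565 [0.0176913  0.00872204 0.50831011] yaw of axis deg -1.0135309867061748
 rim 1114 [0.09117365 0.12416235] 0.0013480787540316042
 foot 920 [[0.478, 0.028, 0.008], [0.519, 0.155, 0.016]]
0.047 0.131 [0, 1, 0, 0] [-6.66505898e-02  3.55521819e-01  1.90699483e+00 -4.44089210e-16
  8.79076003e-01 -1.63744692e+00]
0.047 0.131 [1, 0, 0, 0] [-6.66505898e-02  3.55521819e-01  1.90699483e+00 -4.44089210e-16
  8.79076003e-01  1.50414574e+00]
0.092 0.18 [0, 1, 0, 0] [ 3.50937796e-02  2.95017366e-01  1.82804025e+00 -4.44089210e-16
  1.01853503e+00 -1.53570255e+00]
0.092 0.18 [1, 0, 0, 0] [ 3.50937796e-02  2.95017366e-01  1.82804025e+00 -4.44089210e-16
  1.01853503e+00  1.60589011e+00]
0.137 0.131 [0, 1, 0, 0] [ 1.34409633e-01  3.83443211e-01  1.85983805e+00 -4.44089210e-16
  8.98311395e-01 -1.43638669e+00]
0.137 0.131 [1, 0, 0, 0] [ 1.34409633e-01  3.83443211e-01  1.85983805e+00 -4.44089210e-16
  8.98311395e-01  1.70520596e+00]
0.092 0.086 [0, 1, 0, 0] [ 3.50937796e-02  4.41960978e-01  1.93429118e+00 -4.44089210e-16
  7.65340501e-01 -1.53570255e+00]
0.092 0.086 [1, 0, 0, 0] [ 3.50937796e-02  4.41960978e-01  1.93429118e+00 -4.44089210e-16
  7.65340501e-01  1.60589011e+00]
```

```bash
cat >> h.py <<'E'
from scipy.spatial.transform import Rotation as Ro
YAW=np.radians(-1.0)
Q=(Ro.from_euler("z",YAW)*Ro.from_quat([0,1,0,0])).as_quat()
AX=np.array([.509,.0913,.1248])
ex=np.array([np.cos(YAW),np.sin(YAW),0]);ey=np.array([-np.sin(YAW),np.cos(YAW),0]);ez=np.array([0,0,1.])
def grip(th,rad=.045,off=(0,0)):  # th from +y(stand) towards +z ; TCP position
    return AX-.065*ex+(rad*np.cos(th)+off[0])*ey+(rad*np.sin(th)+off[1]+.006)*ez
E
python3 - <<'E'
from h import *
g=grip(np.pi); print(g)
r.reach(g+[0,0,.13],Q); s=r.read_state();print(s["time_s"],s["eef_pos"],s["contact_force"])
im,d=optics.get_image("wrist");cv2.imwrite("pics/w1.png",im[:,:,::-1])
im,d=optics.get_image("scene");cv2.imwrite("pics/s1.png",im[:,:,::-1])
E
```

```text
[0.44322454 0.04744126 0.1308    ]
2.3583 [0.44338526 0.04681686 0.26078645] [-0.38713766  0.87272766 -0.15619109]
```

View pics/w1.png

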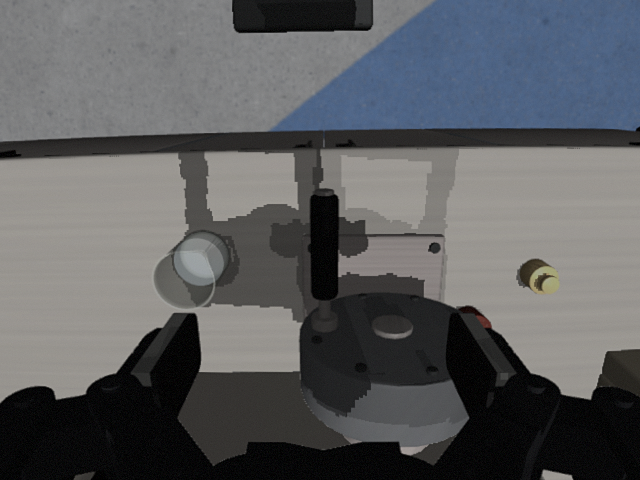

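View pics/s1.png

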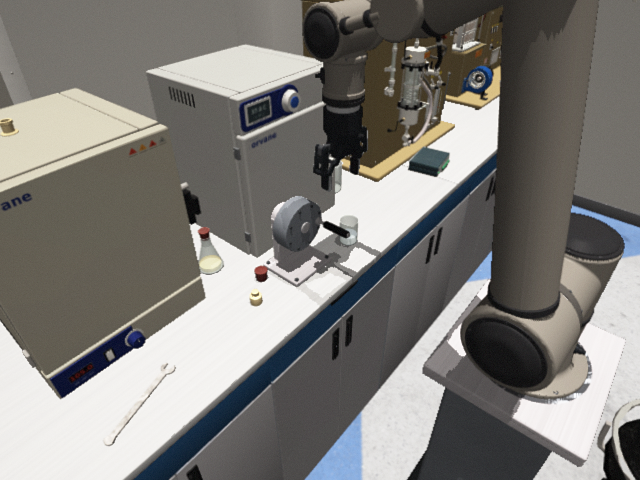

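The wrist view shows the handle (324,190–298) centred between the fingers, with the beaker and drum clear of them. I'll descend and close.

```bash
python3 - <<'E'
from h import *
import threading
g=grip(np.pi)
command_gripper(.055,20)
print(r.move_straight(g,Q,speed=.12,max_force=12))
s=r.read_state();print(s["time_s"],s["eef_pos"]-g,s["contact_force"])
print(command_gripper(.0,25))
s=r.read_state();print(s["time_s"],s["eef_pos"]-g,s["contact_force"],s["grip_width"])
# test reading on the move, tiny rotate
log=[];stop=[0]
def rd():
    while not stop[0]:
        try:
            s=r.read_state();log.append((s["time_s"],*s["eef_pos"],*s["contact_force"]))
        except Exception as e: log.append(repr(e));break
        import time;time.sleep(.002)
t=threading.Thread(target=rd);t.start()
try: print(r.move_straight(grip(np.pi-.1),Q,speed=.02,max_force=25))
finally: stop[0]=1;t.join()
print(len(log))
for l in log[::max(1,len(log)//12)]: print(np.round(l,4) if not isinstance(l,str) else l)
s=r.read_state();print(s["time_s"],s["eef_pos"]-grip(np.pi-.1),s["contact_force"],s["grip_width"])
E
```

```text
False
4.1 [ 4.10468680e-04 -1.20782136e-05  5.21432910e-04] [-0.31198792  0.12184148 -0.3472232 ]
False
4.5167 [ 1.90823502e-04 -1.67435168e-06  3.72981489e-04] [-0.60288074 -0.3910939   3.68383273] 0.017005804207245415
False
2
[ 4.5167  0.4434  0.0474  0.1312 -0.6029 -0.3911  3.6838]
[ 4.8917  0.4434  0.0473  0.1355  0.7332 -2.9118  1.406 ]
4.8917 [ 0.00018093 -0.00033008  0.00025582] [ 0.73324375 -2.91178632  1.40600598] 0.017383355755362883
```

```bash
cat >> h.py <<'E'
import json
def step(th0,th1,speed,log,mf=None,rad=.045):
    st=r.move_straight(grip(th1,rad),Q,speed=speed,max_force=mf)
    s=r.read_state();f=s["contact_force"];dirn=np.sign(th1-th0)
    p=s["eef_pos"]-AX-np.array([0,0,.006]);y=p@ey;z=p[2]
    th=np.arctan2(z,y);R=np.hypot(y,z)
    tan=(-np.sin(th)*ey+np.cos(th)*ez)*dirn;rd=np.cos(th)*ey+np.sin(th)*ez
    row=[s["time_s"],np.degrees(th),R*1e3,f@tan,f@rd,f@ex,dirn,*f,*s["torque"],s["grip_width"],int(st)]
    log.append([float(x) for x in row]);print(np.round(row,2)[[0,1,2,3,4,5,10,11,12,13]],st)
    return st
E
python3 - <<'E'
from h import *
command_gripper(0,70);print(r.read_state()["contact_force"],r.read_state()["grip_width"])
log=[];a=np.pi-.1
for i in range(8):
    b=a-np.radians(6); step(a,b,.03,log); a=b
for _ in range(3): r.hold(.1); s=r.read_state();print(s["time_s"],s["contact_force"])
json.dump(log,open("log1.json","w"));print(np.degrees(a))
E
```

```text
[-0.28776022 -4.94109185  5.70256199] 0.016442602243480646
[ 5.4200e+00  1.6819e+02  4.5710e+01  2.2700e+00  9.0600e+00 -3.1000e-01
 -1.3000e+00  1.1000e-01 -5.0000e-02  2.0000e-02] False
[ 5.7200e+00  1.6239e+02  4.6140e+01  1.7700e+00  9.9400e+00 -1.0700e+00
 -1.5900e+00  2.0000e-01 -3.0000e-02  2.0000e-02] False
[ 6.0300e+00  1.5656e+02  4.6540e+01  1.0400e+00  1.3960e+01 -1.6800e+00
 -2.0100e+00  2.7000e-01 -2.0000e-02  2.0000e-02] False
[ 6.3400e+00  1.5074e+02  4.6940e+01  9.2000e-01  1.7440e+01 -2.6600e+00
 -2.3000e+00  3.9000e-01 -7.0000e-02  2.0000e-02] False
[ 6.6500e+00  1.4496e+02  4.7300e+01  8.3000e-01  1.9940e+01 -4.0600e+00
 -2.6400e+00  5.9000e-01 -7.0000e-02  2.0000e-02] False
[ 6.9600e+00  1.3914e+02  4.7640e+01 -5.1000e-01  2.3370e+01 -5.9400e+00
 -2.8900e+00  7.6000e-01 -1.4000e-01  2.0000e-02] False
[ 7.2700e+00  1.3333e+02  4.7940e+01  2.3000e-01  2.6490e+01 -6.0800e+00
 -3.0000e+00  9.4000e-01 -8.0000e-02  2.0000e-02] False
[ 7.5800e+00  1.2745e+02  4.8220e+01 -1.2700e+00  3.0300e+01 -7.0700e+00
 -3.0900e+00  1.1800e+00 -1.0000e-01  2.0000e-02] False
7.675 [ -8.0658539  -19.19332969  23.22469862]
7.775 [ -7.82343646 -18.94876238  23.31936032]
7.875 [ -8.08259739 -18.29195406  23.25377404]
126.2704220486917
```

```bash
python3 - <<'E'
from h import *
from scipy.optimize import least_squares
L=np.array(json.load(open("log1.json")))
y=L[:,2]*np.cos(np.radians(L[:,1]));z=L[:,2]*np.sin(np.radians(L[:,1]))
k=np.c_[y,z]
q=least_squares(lambda c:np.hypot(y-c[0],z-c[1])-45,[0,0]);print(q.x,q.fun)
E
```

```text
[-0.06576566  4.10653458] [-0.01310711  0.00053511 -0.00209412  0.01592951  0.00634985  0.00814495
 -0.00726372 -0.0102251 ]
```

The path fits a 45 mm circle to 0.02 mm, with the sleeve sitting 4.1 mm higher in the pads than I assumed. I'll correct the centre and carry on.

```bash
cat >> h.py <<'E'
AX=AX+np.array([0,-.00007,.0041])
def state_th():
    p=r.read_state()["eef_pos"]-AX-np.array([0,0,.006]);return np.arctan2(p[2],p@ey)
E
python3 - <<'E'
from h import *
a=state_th();print(np.degrees(a));log=[]
step(a+.01,a,.03,log)
for i in range(6):
    b=a-np.radians(6); step(a,b,.03,log); a=b
for _ in range(2): r.hold(.1); s=r.read_state();print(s["time_s"],s["contact_force"])
for i in range(6):
    b=a+np.radians(6); step(a,b,.03,log); a=b
json.dump(log,open("log2.json","w"));print(np.degrees(a))
E
```

```text
130.5503922795564
[ 8.1300e+00  1.3035e+02  4.5520e+01  2.2500e+00  1.0700e+01 -2.5400e+00
 -8.6000e-01  2.9000e-01 -1.0000e-01  2.0000e-02] False
[ 8.4400e+00  1.2425e+02  4.5570e+01  1.3300e+00  1.2630e+01 -2.6300e+00
 -8.3000e-01  3.2000e-01 -3.0000e-02  2.0000e-02] False
[ 8.7500e+00  1.1812e+02  4.5590e+01  1.2700e+00  1.2040e+01 -2.3200e+00
 -7.5000e-01  4.1000e-01  1.0000e-02  2.0000e-02] False
[ 9.0600e+00  1.1198e+02  4.5640e+01  1.7500e+00  1.2590e+01 -3.9100e+00
 -5.6000e-01  3.7000e-01 -3.0000e-02  2.0000e-02] False
[ 9.3700e+00  1.0583e+02  4.5650e+01  8.6000e-01  1.2910e+01 -2.8900e+00
 -3.9000e-01  3.6000e-01  1.0000e-02  2.0000e-02] False
[ 9.680e+00  9.969e+01  4.566e+01  4.900e-01  1.230e+01 -1.930e+00
 -2.600e-01  3.900e-01 -3.000e-02  2.000e-02] False
[ 9.980e+00  9.353e+01  4.569e+01 -6.600e-01  1.133e+01 -1.830e+00
 -8.000e-02  3.500e-01  2.000e-02  2.000e-02] False
10.0833 [-1.87996842 -1.04330372 11.69188996]
10.1833 [-3.18234235 -0.69734737 11.30145908]
[ 1.049e+01  9.839e+01  4.567e+01 -6.020e+00  1.209e+01 -3.300e+00
  6.800e-01  3.900e-01  6.000e-02  2.000e-02] False
[ 1.0800e+01  1.0437e+02  4.5660e+01 -6.5200e+00  1.2590e+01 -3.3300e+00
  6.5000e-01  5.4000e-01  4.0000e-02  2.0000e-02] False
[ 1.1110e+01  1.1061e+02  4.5630e+01 -7.7000e+00  1.3420e+01 -4.0600e+00
  3.4000e-01  5.5000e-01 -1.1000e-01  2.0000e-02] False
[ 1.1420e+01  1.1688e+02  4.5590e+01 -8.2600e+00  1.3440e+01 -3.1900e+00
  8.0000e-02  5.3000e-01 -3.0000e-02  2.0000e-02] False
[ 1.1720e+01  1.2321e+02  4.5570e+01 -7.8100e+00  1.3150e+01 -3.8100e+00
 -2.3000e-01  5.9000e-01 -9.0000e-02  2.0000e-02] False
[ 1.2030e+01  1.2944e+02  4.5520e+01 -6.5600e+00  1.2840e+01 -3.3100e+00
 -3.5000e-01  4.7000e-01 -1.0000e-02  2.0000e-02] False
130.5503922795564
```

```bash
python3 - <<'E'
from h import *
from scipy.optimize import least_squares
yz=[]
for n,c in(("log1.json",(.07,-4.1)),("log2.json",(0,0))):
    L=np.array(json.load(open(n)));t=np.radians(L[:,1]);yz+=list(np.c_[L[:,2]*np.cos(t)+c[0],L[:,2]*np.sin(t)+c[1]])
y,z=np.array(yz).T
for Rf in (None,45):
    f=lambda c:np.hypot(y-c[0],z-c[1])-(Rf or c[2])
    q=least_squares(f,[0,0,45]);print(q.x,np.std(q.fun),np.round(q.fun,2))
s=r.read_state();print(s["time_s"],s["tau"],s["contact_force"])
E
```

```text
[ 0.63197753  0.36459719 45.47287754] 0.13720648179684555 [ 0.1   0.06  0.01 -0.03 -0.11 -0.17 -0.26 -0.34  0.19  0.16  0.09  0.07
  0.01 -0.06 -0.1  -0.07 -0.    0.05  0.09  0.14  0.18]
[ 0.28281531  0.73754652 45.        ] 0.14256157067299113 [ 0.18  0.12  0.03 -0.03 -0.12 -0.2  -0.3  -0.38  0.15  0.13  0.07  0.06
  0.02 -0.02 -0.03 -0.02  0.02  0.05  0.07  0.11  0.14]
12.0333 [  0.88390762 -31.06990099 -18.20590854   0.62761461  -0.96533474
  -0.04323529] [-3.36376176 -3.02586856 14.08467711]
```

```bash
python3 - <<'E'
from h import *
from scipy.optimize import least_squares
yz=[];F=[]
for n,c in(("log1.json",(.07,-4.1)),("log2.json",(0,0))):
    L=np.array(json.load(open(n)));t=np.radians(L[:,1]);yz+=list(np.c_[L[:,2]*np.cos(t)+c[0],L[:,2]*np.sin(t)+c[1]]);F+=list(np.c_[L[:,7:10]@ey,L[:,9]])
y,z=np.array(yz).T;fy,fz=np.array(F).T
f=lambda c:np.hypot(y-c[0]-c[2]*fy,z-c[1]-c[3]*fz)-45
q=least_squares(f,[0,0,0,0]);print(q.x,np.std(q.fun),np.round(q.fun,2))
E
```

```text
[-0.14905842  0.94585137 -0.03282514 -0.02321195] 0.015598716614612904 [ 0.02 -0.04 -0.01  0.02 -0.01  0.01 -0.02  0.01 -0.01  0.04 -0.02  0.01
  0.01 -0.01  0.   -0.01 -0.01 -0.   -0.01  0.    0.02]
```

```bash
cat >> h.py <<'E'
AX=AX+np.array([0,-.00015,.00095])
def sweep(a,deg,n,speed,fn,reads=2):
    log=[]
    for i in range(n):
        b=a+np.radians(deg/n); r.move_straight(grip(b),Q,speed=speed)
        s=r.read_state();fs=[s["contact_force"]]
        for _ in range(reads): r.hold(.02);fs.append(r.read_state()["contact_force"])
        t=-np.sin(b)*ey+np.cos(b)*ez;rd=np.cos(b)*ey+np.sin(b)*ez
        fs=np.array(fs);f=fs.mean(0)
        th=state_th()
        log.append([s["time_s"],b,th,f@t,f@rd,f@ex,*f,*s["tau"]]);a=b
        print("%.2f cmd %.0f th %.1f Ft %.2f (%s) Fr %.2f Fx %.2f"%(s["time_s"],np.degrees(b)%360,np.degrees(th)%360,f@t,np.round(fs@t,1),f@rd,f@ex))
        if np.linalg.norm(f)>45: print("STOP");break
    json.dump([[float(x) for x in l] for l in log],open(fn,"w"))
    return a
E
python3 - <<'E'
from h import *
a=state_th();sweep(a,96,8,.03,"log3.json")
E
```

```text
12.47 cmd 142 th 141.1 Ft -6.78 ([-6.9 -6.5 -6.9]) Fr 6.42 Fx -1.66
12.97 cmd 154 th 153.6 Ft -5.40 ([-5.5 -5.1 -5.6]) Fr 5.47 Fx -0.89
13.47 cmd 166 th 165.9 Ft -4.37 ([-4.3 -5.  -3.9]) Fr 4.83 Fx -0.53
13.97 cmd 178 th 178.1 Ft -3.10 ([-2.9 -2.8 -3.6]) Fr 3.35 Fx 0.26
14.47 cmd 190 th 190.3 Ft -2.35 ([-3.2 -2.  -1.8]) Fr 3.02 Fx 1.20
14.97 cmd 202 th 202.2 Ft -0.78 ([-0.7 -1.  -0.7]) Fr 1.67 Fx 2.47
15.47 cmd 214 th 214.2 Ft -0.67 ([-1.6 -0.1 -0.3]) Fr 1.08 Fx 3.01
15.97 cmd 226 th 226.3 Ft 0.06 ([-0.2  0.6 -0.3]) Fr 1.42 Fx 3.33
```

```bash
python3 - <<'E'
from h import *
sweep(np.radians(226.5),240,20,.03,"log4.json",1)
E
```

```text
16.48 cmd 239 th 238.7 Ft 0.13 ([-0.3  0.6]) Fr 0.65 Fx 3.70
16.96 cmd 251 th 250.7 Ft 0.72 ([0.6 0.9]) Fr 0.26 Fx 4.14
17.44 cmd 263 th 262.7 Ft 0.52 ([0.5 0.5]) Fr 0.85 Fx 4.05
17.93 cmd 275 th 274.7 Ft 1.72 ([2.2 1.3]) Fr -0.24 Fx 4.20
18.41 cmd 287 th 286.7 Ft 1.53 ([1.4 1.6]) Fr 0.23 Fx 4.01
18.89 cmd 299 th 298.7 Ft 2.49 ([2.7 2.3]) Fr 0.17 Fx 3.47
19.38 cmd 311 th 310.7 Ft 3.17 ([3.4 2.9]) Fr 0.36 Fx 3.69
19.86 cmd 323 th 322.6 Ft 3.91 ([4.  3.8]) Fr 0.36 Fx 2.94
20.34 cmd 335 th 334.6 Ft 3.44 ([3.4 3.5]) Fr 0.54 Fx 2.93
20.82 cmd 347 th 346.6 Ft 3.99 ([4.2 3.8]) Fr 1.21 Fx 3.52
21.31 cmd 359 th 358.5 Ft 3.27 ([3.4 3.1]) Fr 1.90 Fx 3.52
21.79 cmd 11 th 10.5 Ft 2.52 ([2.4 2.7]) Fr 1.50 Fx 3.13
22.27 cmd 23 th 22.5 Ft 1.70 ([1.8 1.6]) Fr 2.85 Fx 3.72
22.76 cmd 35 th 34.4 Ft -0.58 ([-0.5 -0.7]) Fr 1.71 Fx 3.35
23.24 cmd 47 th 46.3 Ft -1.74 ([-1.1 -2.4]) Fr 1.81 Fx 4.67
23.73 cmd 59 th 58.2 Ft -2.74 ([-3.  -2.5]) Fr 0.59 Fx 5.06
24.21 cmd 71 th 69.9 Ft -3.89 ([-4.5 -3.3]) Fr -0.20 Fx 4.76
24.69 cmd 83 th 81.7 Ft -5.09 ([-5.  -5.1]) Fr 0.20 Fx 5.27
25.18 cmd 95 th 93.4 Ft -6.02 ([-6. -6.]) Fr 0.26 Fx 4.51
25.66 cmd 107 th 105.4 Ft -7.04 ([-7.  -7.1]) Fr 0.14 Fx 4.14
```

```bash
python3 - <<'E'
from h import *
sweep(np.radians(106.5),-384,32,.035,"log5.json",0)
E
```

```text
26.09 cmd 94 th 94.3 Ft -2.08 ([-2.1]) Fr 0.39 Fx 5.73
26.51 cmd 82 th 82.4 Ft -0.67 ([-0.7]) Fr -0.27 Fx 4.46
26.93 cmd 70 th 70.3 Ft -1.06 ([-1.1]) Fr 0.56 Fx 5.39
27.34 cmd 58 th 58.3 Ft 0.99 ([1.]) Fr -0.10 Fx 4.90
27.76 cmd 46 th 46.3 Ft 0.35 ([0.4]) Fr 0.40 Fx 3.38
28.18 cmd 34 th 34.4 Ft 0.41 ([0.4]) Fr -0.58 Fx 4.63
28.59 cmd 22 th 22.4 Ft 0.95 ([1.]) Fr 0.28 Fx 3.99
29.01 cmd 10 th 10.5 Ft 1.49 ([1.5]) Fr 0.31 Fx 4.66
29.43 cmd 358 th 358.5 Ft 1.72 ([1.7]) Fr -0.10 Fx 4.33
29.84 cmd 346 th 346.6 Ft 2.68 ([2.7]) Fr -1.48 Fx 3.17
30.26 cmd 334 th 334.6 Ft 3.87 ([3.9]) Fr -1.04 Fx 3.45
30.68 cmd 322 th 322.7 Ft 3.84 ([3.8]) Fr -1.99 Fx 2.61
31.09 cmd 310 th 310.8 Ft 4.06 ([4.1]) Fr -2.68 Fx 1.89
31.51 cmd 298 th 299.0 Ft 5.84 ([5.8]) Fr -3.04 Fx 2.82
31.93 cmd 286 th 287.1 Ft 6.31 ([6.3]) Fr -2.57 Fx 2.68
32.34 cmd 274 th 275.2 Ft 4.93 ([4.9]) Fr -3.59 Fx 4.19
32.76 cmd 262 th 263.2 Ft 4.49 ([4.5]) Fr -2.63 Fx 4.76
33.17 cmd 250 th 251.2 Ft 4.00 ([4.]) Fr -2.81 Fx 4.10
33.59 cmd 238 th 239.0 Ft 2.94 ([2.9]) Fr -2.43 Fx 4.70
34.01 cmd 226 th 226.9 Ft 1.29 ([1.3]) Fr -1.52 Fx 4.83
34.42 cmd 214 th 214.8 Ft 0.13 ([0.1]) Fr -1.64 Fx 3.52
34.84 cmd 202 th 202.5 Ft -2.78 ([-2.8]) Fr -1.57 Fx 4.45
35.26 cmd 190 th 190.4 Ft -3.14 ([-3.1]) Fr -1.13 Fx 4.11
35.67 cmd 178 th 178.4 Ft -4.67 ([-4.7]) Fr 0.17 Fx 4.10
36.09 cmd 166 th 166.4 Ft -5.75 ([-5.8]) Fr -0.19 Fx 4.33
36.51 cmd 154 th 154.3 Ft -6.32 ([-6.3]) Fr 0.37 Fx 4.48
36.92 cmd 143 th 142.4 Ft -4.66 ([-4.7]) Fr 0.69 Fx 4.46
37.34 cmd 131 th 130.4 Ft -3.56 ([-3.6]) Fr 2.47 Fx 4.44
37.76 cmd 118 th 118.5 Ft -2.99 ([-3.]) Fr 2.32 Fx 4.17
38.17 cmd 106 th 106.5 Ft -3.41 ([-3.4]) Fr 2.85 Fx 5.08
38.59 cmd 94 th 94.5 Ft -1.22 ([-1.2]) Fr 2.98 Fx 5.12
39.01 cmd 82 th 82.4 Ft -1.17 ([-1.2]) Fr 1.96 Fx 5.86
```

```bash
python3 - <<'E'
from h import *
def fit(T,F):
    A=np.c_[np.cos(T),np.sin(T),np.ones(len(T))];c,_,_,_=np.linalg.lstsq(A,F,rcond=None)
    print("amp %.2f peak(most negative) th %.1f off %.2f rms %.2f"%(np.hypot(c[0],c[1]),np.degrees(np.arctan2(-c[1],-c[0])),c[2],np.std(F-A@c)));return c
g=lambda n:np.array(json.load(open(n)))
i=np.r_[g("log3.json"),g("log4.json")];d=g("log5.json")
ci=fit(i[:,2],i[:,3]);cd=fit(d[2:,2],d[2:,3])
m=(ci+cd)/2;print("mean",np.hypot(m[0],m[1]),np.degrees(np.arctan2(-m[1],-m[0])))
E
```

```text
amp 4.73 peak(most negative) th 130.0 off -1.10 rms 1.01
amp 4.62 peak(most negative) th 132.8 off 0.31 rms 1.32
mean 4.676097041843615 131.4084882160337
```

The two sweep directions agree: amplitude 4.7 N as expected, and phase 130.0° against 132.8°. The handle angle for block-down is therefore about 41.4°. I'll go there and cross-check on the move with force-triggered stops in both directions.

```bash
python3 - <<'E'
from h import *
th=np.radians(41.4);a=np.radians(82)
for b in np.linspace(a,th,5)[1:]: r.move_straight(grip(b),Q,speed=.05)
def rd(tag):
    s=r.read_state();f=s["contact_force"];t0=state_th();t=-np.sin(t0)*ey+np.cos(t0)*ez
    print(tag,"%.2f th %.2f Ft %.2f"%(s["time_s"],np.degrees(t0),f@t),np.round(f,1),"w",round(s["grip_width"],4))
r.hold(.2);rd("home")
for T in (4.5,6,7.5):
  for d in (1,-1):
    st=r.move_straight(grip(th+d*np.radians(14)),Q,speed=.03,max_force=T);rd(f"T{T} dir{d} {st}")
    r.move_straight(grip(th),Q,speed=.05);rd("  back")
E
```

```text
home 40.45 th 40.70 Ft -1.57 [ 5.9  1.9 -0.3] w 0.0157
T4.5 dir1 True 40.66 th 42.30 Ft 5.62 [-1.9 -1.8  5.9] w 0.0153
  back 40.91 th 41.60 Ft 5.41 [ 2.3 -1.5  5.9] w 0.0158
T4.5 dir-1 True 41.12 th 39.00 Ft -3.06 [ 1.5  2.5 -1.9] w 0.0158
  back 41.38 th 40.56 Ft -5.05 [ 3.8  3.5 -3.6] w 0.0153
T6 dir1 False 41.89 th 55.00 Ft -2.62 [ 3.9  3.1 -0.1] w 0.0158
  back 42.26 th 41.12 Ft -2.04 [ 2.8  1.9 -1. ] w 0.0158
T6 dir-1 True 42.47 th 39.58 Ft -0.47 [0.1 1.4 0.5] w 0.0156
  back 42.72 th 41.20 Ft -3.45 [ 2.6  3.3 -1.6] w 0.0157
T7.5 dir1 False 43.23 th 55.48 Ft -3.25 [ 3.3  2.8 -1.5] w 0.0152
  back 43.60 th 41.30 Ft -1.90 [ 3.1  1.5 -1.2] w 0.0156
T7.5 dir-1 True 43.81 th 39.66 Ft -0.72 [0.3 1.8 0.6] w 0.0156
  back 44.06 th 41.16 Ft -4.31 [ 2.9  3.7 -2.4] w 0.0157
```

```bash
python3 - <<'E'
from h import *
import io,contextlib
with contextlib.redirect_stdout(io.StringIO()) as o:
    a=sweep(np.radians(41.2),360,20,.06,"log6.json",0); a=sweep(a,-360,20,.06,"log7.json",0)
print("STOP" in o.getvalue(), o.getvalue().splitlines()[-1])
def fit(T,F):
    A=np.c_[np.cos(T),np.sin(T),np.ones(len(T))];c,_,_,_=np.linalg.lstsq(A,F,rcond=None)
    print("amp %.2f th %.1f off %.2f rms %.2f"%(np.hypot(c[0],c[1]),np.degrees(np.arctan2(-c[1],-c[0])),c[2],np.std(F-A@c)));return c
g=lambda n:np.array(json.load(open(n)))
i=g("log6.json");d=g("log7.json")
ci=fit(i[:,2],i[:,3]);cd=fit(d[:,2],d[:,3])
m=(ci+cd)/2;print("mean",np.hypot(m[0],m[1]),np.degrees(np.arctan2(-m[1],-m[0])))
print(np.round(np.c_[np.degrees(i[:-1,2])%360,i[:-1,3],d[-2::-1,3]],1).tolist())
E
```

```text
False 59.39 cmd 41 th 40.3 Ft -2.73 ([-2.7]) Fr 3.77 Fx 5.48
amp 4.80 th 133.5 off 4.31 rms 2.01
amp 4.33 th 139.3 off -4.11 rms 2.00
mean 4.560084580302982 136.286906488791
[[60.0, 3.6, -2.8], [77.2, -0.1, -3.8], [94.9, -2.0, -5.9], [112.9, -4.0, -6.4], [131.2, -1.9, -7.6], [149.4, 1.5, -9.3], [167.4, 2.9, -10.7], [185.3, 3.1, -8.6], [203.4, 5.1, -8.8], [221.5, 5.4, -5.9], [239.6, 4.9, -1.1], [257.7, 4.5, -0.4], [275.8, 5.6, 2.5], [293.9, 6.5, 1.9], [312.1, 8.0, -0.1], [330.1, 10.4, -1.6], [347.8, 10.5, -2.3], [5.6, 9.2, -4.1], [23.6, 7.7, -4.3]]
```

The second, faster sweep pair gives 136.3° (amplitude 4.6 N), against 131.4° before. I'll take the mean, which puts the block down at a handle angle of 43.8°.

```bash
python3 - <<'E'
from h import *
r.move_straight(grip(np.radians(43.8)),Q,speed=.02)
r.hold(1.0)
s=r.read_state();print(s["time_s"],np.degrees(state_th()),s["contact_force"],s["grip_width"],abs(s["dq"]).max())
im,d=optics.get_image("top");cv2.imwrite("pics/t2.png",im[:,:,::-1])
E
```

```text
60.6417 42.858754586355396 [5.6545727  5.37383856 1.40750185] 0.0155642787932508 0.0010786180980782763
```

View pics/t2.png

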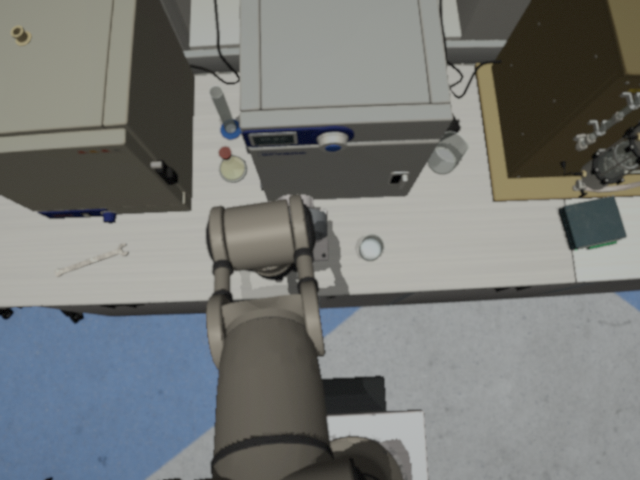

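The top view shows the beaker still at (370,247). The arm hides the drum, the weight and the stopper, so I'll look with the scene camera before handing in.

```bash
python3 - <<'E'
from h import *
im,d=optics.get_image("scene");cv2.imwrite("pics/s2.png",cv2.resize(im[170:310,210:390,::-1],None,fx=4,fy=4))
E
```

```text
(no output)
```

View pics/s2.png

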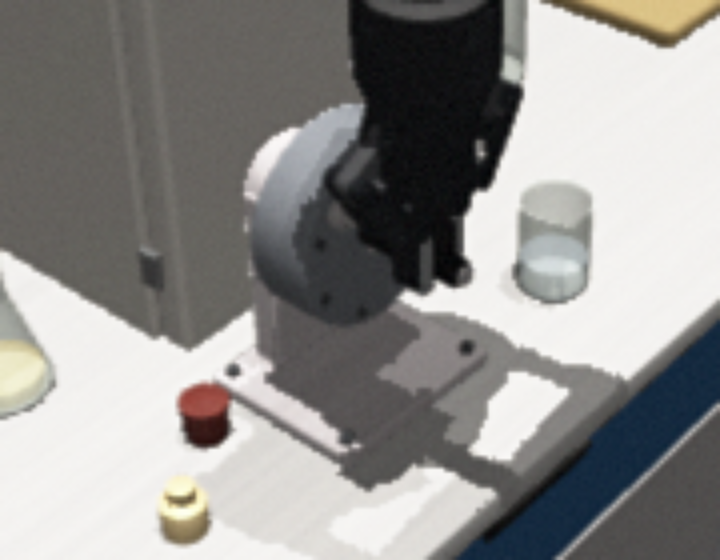

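The crop shows the stopper (205,415), weight (183,510) and beaker (555,240) in their original places, and the fingers still closed on the handle. I'm handing in.

```bash
python3 -c "
from workcell import r
r.finish_job();print(r.read_state()['time_s'])"
```

```text
the job is handed in; nothing more can be done
the job is handed in; nothing more can be done
```

I turned the drum by its handle, felt where it was heavy, and handed the job in at about 61 s with the heavy side down by my estimate. The gripper was still holding the sleeve. No verdict is reported, so the block's position is inferred from the forces only.

**Heavy side:** I made two pairs of full turns, each pair once in each direction, and averaged the two directions to cancel the drag.
- The slower pair put the heaviest-to-lift handle angle at 131.4°, with an amplitude of 4.7 N.
- The faster pair gave 136.3°, with 4.6 N. The task text says 4.7 N.
- I used the mean, which puts the block straight down at a handle angle of about 44°, measured from the stand's +y axis (robot's left) upwards. The drum rests at 42.9°.

**Weak points:**
- The interface returned forces only at the end of each short move, so nothing was truly felt on the move. I relied on the averaging instead.
- The two pairs differ by 5°, and individual readings scatter by 1 to 2 N.
- An extra check with force-triggered stops was inconclusive.

**Last checks:**
- The joints were still, at about 0.001 rad/s.
- The gripper was set to 70 N and read 15.6 mm on the 18 mm sleeve. I did not measure the finger contact force itself.
- By eye in the last scene picture, the weight, beaker and stopper stood where they began.

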